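# Crank a polishing work rest to its index and press its tilt plate level

## Robot

A 6-joint arm with a two-finger parallel gripper is mounted at the origin on the work surface. World frame = base frame: x ahead of the robot, y to its left, z up, the work surface at z = 0. Lengths are in mm, angles in degrees, forces in N, time in s.
With the tool pointing down it reaches from about 300 to 850 mm from the base axis. Payload 4.2 kg.
Tool frame: the origin (TCP) lies midway between the tips of the shut fingers; the grasp point (between the pads) lies 19 mm behind it; x points along the fingers, y is the direction in which the jaws open and shut, and the axes are right-handed (so a half turn about x gives the same grasp; the last joint's range is limited). The gripper opens to 91 mm and grips with 3 to 60 N. Pads are 32 mm wide; open, the fingers measure 118 mm over their backs; the gripper's body (76 mm by 178 mm) begins 60 mm behind the grasp point.
Start: joints at [74.255, 18.312, 89.639, -0, 72.044, -1.146], TCP at [144.931, 556.451, 213.976] pointing down, gripper open.
Joint ranges: [-177.97, 177.97], [-48.28, 115.42], [12.27, 149.76], [-77.06, 257.06], [2.81, 150.46], [-146.56, 146.56]. Speed limits (degrees/s): [147.25, 147.25, 180, 180, 180, 180].

## Interface

Orientations are given as [roll, pitch, yaw] about the fixed x, y, z axes, in that order (R = Rz(yaw) Ry(pitch) Rx(roll)).
In Python, from workcell import env gives the robot as it stands.
- The arm moves only by the shell command python3 -m handwheel 'ROWS' [FORCE]. ROWS is text: rows parted by semicolons, each of 7 numbers parted by spaces: the turn, a rotation vector about the tool's x, y, z in degrees, then the shift along the tool's x, y, z in m, then the finger opening in m, from 0 to 0.0912. In form: rx ry rz x y z grip; .... A call has 1 to 12 rows; each row is the pose to reach, as a shift and turn from the pose commanded when the call began, along the tool's axes at that moment; what a row does not reach only later rows make up. A row lasts 1/12 s, in which the tool goes at most 41.7 mm and 7.16 degrees, less where a joint would pass 70% of its speed; a pose out of reach is approached as far as the arm can. A call with a gripper value outside its range is refused whole. The fingers move at their own pace and stop on an object; FORCE is the grip in N (left out, the last holds). Time passes only in rows, so rows that repeat a pose let the fingers close. It gives the time, the measured TCP pose, the force and the opening at its end, in the units of the state.
- env.state(): the state, without advancing time (a new reading comes with each control period).
- env.grab_frame(name): name is "side" or "top" or "wrist"; returns the picture (420x560x3 uint8, red, green, blue); there is no depth.
- env.get_calibration(name): a dict with "mtx" (3x3 intrinsics, pixels), "k1" (the pictures are not rectified: a ray, as slopes to the right and down, at radius r is drawn at 1 + k1 r^2 times it, then the intrinsics apply), "T" (4x4, takes a point from camera to world coordinates); the wrist camera has in their place "hand_eye" (4x4, takes a point from camera to tool coordinates, whose origin is the TCP and whose axes are the tool frame's). Camera axes: x right, y up, looking along -z (the intrinsics and any distortion apply to the point x, -y, -z); pixel columns grow to the right and rows downward; lengths in mm; the calibration is good to about 2 mm. A picture is of the moment at which its call begins: read the wrist's pose just before it. get_calibration takes no time and is no camera call.
- env.job_done(): hands the job in, once; it reports no verdict.
The state is a dict: "time_s": time; "qpos": joint angles; "qvel": joint speeds; "effort": joint torques, N m; "ee_pos": TCP position; "ee_rot": TCP orientation; "force": force on the tool from outside, world axes, zero at the start; "torque": the same for the moment, N m; "gripper_width": finger opening in mm.
Only numpy, scipy, OpenCV 4.12 (cv2) and the standard library are available. Lean on these libraries where they do the work, as an engineer would, in place of code of your own. Each camera call takes 0.05 s, during which the arm holds its last target. There are 200 camera calls.

## Task

Set up the green work rest for polishing: crank its handwheel clockwise (seen from above), taking a new grip as often as needed, until the pointer on the carriage stands directly opposite the blade of the index clamp on the side rail, and press the sprung tilt plate on the carriage down until it lies level on its stop. Leave the other things on the bench where they are, and let go of everything at the end.

Things in the scene. Friction and masses are not known exactly. Their poses are not given: they have to be found in the camera images.
- rest: Fixed green bed of the work rest, 170 mm (its x) by 440 mm (its y, the carriage's travel), on the bench; origin under its centre, at bench height. A green gearbox with the handwheel stands at its -y end; the carriage with the tilt plate slides on two rails over its +y half; a low dark side rail, 50 mm high, runs along its +x side, away from the robot.
- wheel_centre (a point): Centre of the handwheel's rim, on its fixed upright axis, 132 mm above the bench (bed frame x 0, y -140 mm). The wheel lies flat. The rim is a round steel bar 14 mm thick, bent to a circle of 60 mm radius (to the bar's centre). No crank knob; nothing stands above the rim, so it can be pinched anywhere from above, one finger inside, one outside.
- wheel_hub (a point): Top of the wheel's hub (radius 19 mm), on the axis, 23 mm below the rim's centre. Three dished spokes, 10 mm thick, join hub and rim: from the rim they first drop straight down 24 mm, within the rim's own width, and then slope inward to the hub, so fingertips may reach 20 mm below the rim's centre anywhere. Axes turn with the wheel.
- wheel (a joint): Angle of the handwheel in rad, 0 at the start, growing clockwise seen from above, -0.3 to 7. Each rad clockwise drives the carriage 10 mm along the bed's +y, away from the wheel. It takes about 0.4 N m (7 N at the rim) to turn and stays where it is left. Pushing the carriage itself does not work: the gearing is too stiff.
- pointer_tip (a point): Tip of the carriage's pointer: a thin level steel blade, 3 mm wide at the tip, that sticks out of the carriage on the bed's +x side, 66 mm above the bench. It moves along the bed's y with the carriage. Axes as the bed's.
- index_tip (a point): Tip of the index: a like blade pointing in the bed's -x, on a small steel clamp fixed on the side rail, also 66 mm high. At the start it lies 28 to 45 mm from the pointer tip in the bed's +y and does not move. When set, the two tips face each other across a 4 mm gap, at the same y in the bed's frame. Axes as the bed's.
- plate (a joint): Tilt of the steel plate in rad: 0 = level, on a hard stop; positive = its edge nearest the robot (bed's -x) is raised; up to 0.75. The plate is 140 mm (bed's x) by 120 mm (y) by 8 mm; level, its top is 100 mm above the bench. A spring lifts it, but its hinge is stiff and it stays where it is left; pressing down near the free edge takes about 5 to 10 N.
- plate_hinge (a point): Middle of the plate's hinge axis, which runs along the bed's y under the plate's far (+x) edge, 96 mm above the bench; it travels with the carriage. Axes as the bed's.
- plate_edge (a point): Point on the plate's top face, 10 mm from the middle of its free edge and 130 mm from the hinge; it travels with the carriage and tilts with the plate.
- tankard: Bystander, to be left alone: silver tankard, 80 mm wide, 110 mm tall, a handle on one side; origin under its centre
- compound_bar: Bystander, to be left alone: brown bar of polishing compound, 150 x 50 x 42 mm, lying flat; origin under its centre
- brush: Bystander, to be left alone: hand brush about 200 mm long, lying flat, low; origin under its middle
- jar: Bystander, to be left alone: closed amber jar, 72 mm wide, 90 mm tall; origin under its centre
- bowl: Bystander, to be left alone: silver bowl, 130 mm wide, 55 mm tall; origin under its centre
- felt_buff: Bystander, to be left alone: round grey felt buff lying flat, 110 mm wide, 34 mm thick; origin under its centre
- hammer: Bystander, to be left alone: hammer lying flat, about 240 mm long; origin under its middle

How it is judged:
By the outcome, as a careful person would: the job done as asked, in the order asked, and still so for the second after the job is handed in, with the robot touching nothing.
It also fails if it takes over 72 s, if anything falls off the work surface, if the arm or the gripper's body presses on something with over 40 N, if the wrist force passes 120 N, or if a joint passes its speed limit or range.

## Working session

There is one attempt and no reset: what is moved stays moved. The work goes in short steps, Python scripts to look and compute and a shell command to move; the robot and the scene stay as the last step left them, time stands still between calls to the robot, and variables do not carry over. Pictures are saved under pics/ and viewed, on a budget of 10 in all, crops included, one or two more only if the job needs it, and the job is handed in when it is done.

```bash
mkdir -p pics; ls; python3 - <<'E'
from workcell import env
import cv2,numpy as np
np.set_printoptions(precision=3,suppress=True)
s=env.state();print({k:s[k] for k in('time_s','ee_pos','ee_rot','gripper_width','force')})
for n in('side','top','wrist'):print(n,env.get_calibration(n))
for n in('side','top'):
    im=env.grab_frame(n);cv2.imwrite(f'pics/{n}0.png',cv2.resize(im[:,:,::-1],(800,600),interpolation=cv2.INTER_CUBIC))
E
```

```text
pics
{'time_s': 0.0, 'ee_pos': array([144.791, 555.93 , 213.103]), 'ee_rot': array([ -89.718,   89.896, -104.315]), 'gripper_width': 91.38989475578688, 'force': array([ 0.524,  0.455, -0.469])}
side {'mtx': array([[465.357,   0.   , 293.343],
       [  0.   , 465.357, 203.418],
       [  0.   ,   0.   ,   1.   ]]), 'k1': 0.05130622273194083, 'T': array([[   0.893,    0.242,   -0.379,   75.024],
       [  -0.45 ,    0.475,   -0.756, -994.927],
       [  -0.002,    0.846,    0.533,  815.801],
       [   0.   ,    0.   ,    0.   ,    1.   ]])}
top {'mtx': array([[403.634,   0.   , 283.438],
       [  0.   , 403.634, 215.86 ],
       [  0.   ,   0.   ,   1.   ]]), 'k1': 0.01763313200700524, 'T': array([[  -0.004,    0.982,   -0.189,  344.593],
       [  -1.   ,   -0.   ,    0.021,  -14.823],
       [   0.021,    0.189,    0.982, 1284.354],
       [   0.   ,    0.   ,    0.   ,    1.   ]])}
wrist {'mtx': array([[358.818,   0.   , 281.476],
       [  0.   , 358.818, 209.211],
       [  0.   ,   0.   ,   1.   ]]), 'k1': -0.07044824437251597, 'hand_eye': array([[   0.   ,    0.293,   -0.956, -169.338],
       [   1.   ,    0.001,    0.001,   -0.334],
       [   0.001,   -0.956,   -0.293,  -83.235],
       [   0.   ,    0.   ,    0.   ,    1.   ]])}
```

View pics/top0.png

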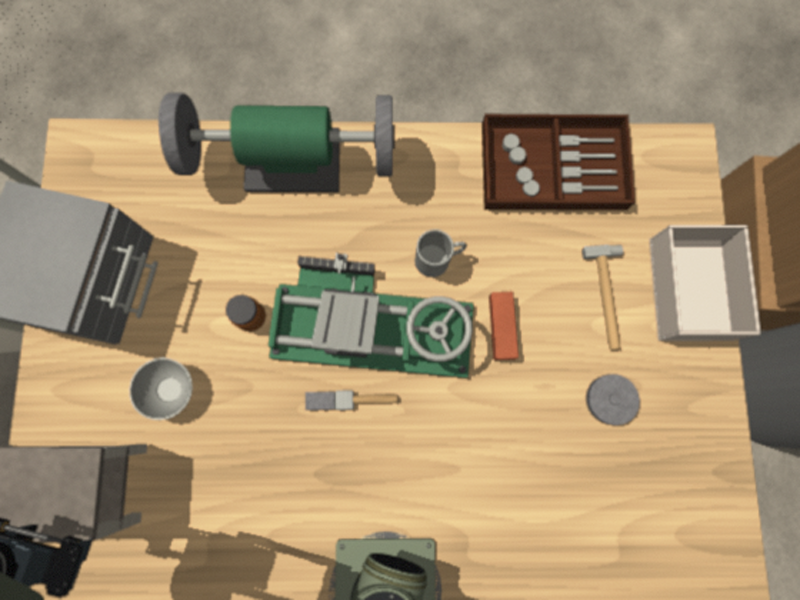

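View pics/side0.png

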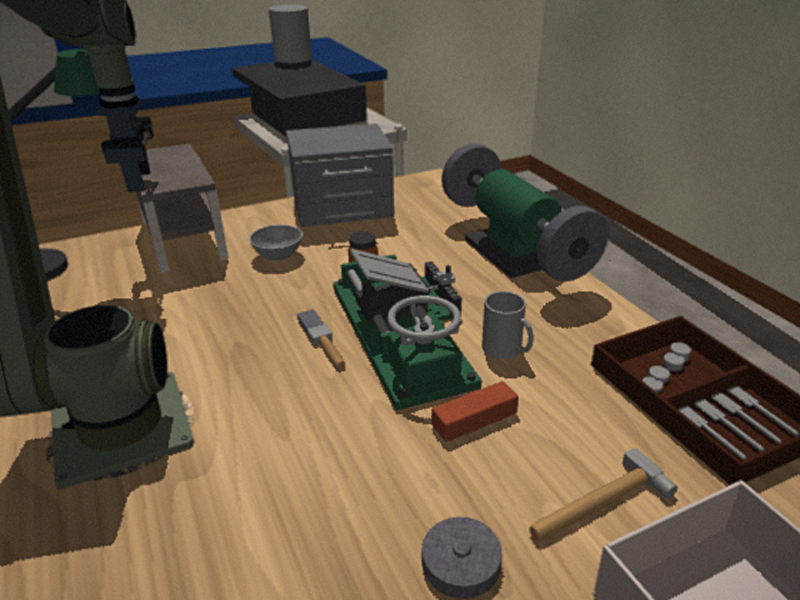

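The top view (800x600) shows the wheel rim centred at about (438,329), the plate at (347,320), the index clamp near (341,262), and the bed corners near (270,360), (470,377), (474,303). In the side view the rim is centred at (424,319) and the plate is raised. Next I'll compute positions.

```bash
cat > h.py <<'E'
import numpy as np,cv2
from scipy.spatial.transform import Rotation as Ro
from workcell import env
np.set_printoptions(precision=2,suppress=True)
def T_of(n,s=None):
    c=env.get_calibration(n)
    if n!='wrist': return c,np.array(c['T'])
    s=s or env.state(); T=np.eye(4);T[:3,:3]=Ro.from_euler('xyz',s['ee_rot'],degrees=True).as_matrix();T[:3,3]=s['ee_pos']
    return c,T@np.array(c['hand_eye'])
def ray(n,px,s=None):
    c,T=T_of(n,s);K=c['mtx'];d=np.array([(px[0]-K[0][2])/K[0][0],(px[1]-K[1][2])/K[1][1]])
    u=d.copy()
    for _ in range(20):u=d/(1+c['k1']*(u@u))
    return T[:3,3],T[:3,:3]@np.array([u[0],-u[1],-1])
def at_z(n,px,z,s=None):
    o,d=ray(n,px,s);return o+d*(z-o[2])/d[2]
def proj(n,P,s=None):
    c,T=T_of(n,s);p=np.linalg.inv(T)@np.append(P,1);u=np.array([p[0],-p[1]])/-p[2]
    u=u*(1+c['k1']*(u@u));K=c['mtx'];return np.array([K[0][0]*u[0]+K[0][2],K[1][1]*u[1]+K[1][2]])
E
python3 - <<'E'
from h import *
k=.7
P=lambda n,a,b,z:at_z(n,(a*k,b*k),z)
print('wheel top',P('top',438,329,132),'side',P('side',424,319,132))
for a,b in((270,360),(470,377),(474,303),(282,286)):print('bed',P('top',a,b,15))
print('rail',P('top',299,262,50),P('top',374,268,50))
print('jar',P('top',245,312,45),'tank',P('top',434,253,100),'bar',P('top',504,326,42))
E
```

```text
wheel top [ 524.18 -106.45  132.  ] side [ 526.19 -115.02  132.  ]
bed [474.12 254.03  15.  ]
bed [ 435.74 -184.49   15.  ]
bed [ 601.55 -197.81   15.  ]
bed [640.53 233.89  15.  ]
rail [686.69 191.7   50.  ] [673.3   26.46  50.  ]
jar [575.55 305.78  45.  ] tank [ 693.19 -102.92  100.  ] bar [ 544.73 -258.32   42.  ]
```

```bash
python3 - <<'E'
from h import *
s=env.state();R=Ro.from_euler('xyz',s['ee_rot'],degrees=True).as_matrix();print(R)
k=.7
P=lambda a,b,z:at_z('top',(a*k,b*k),z)
yaw=np.radians(-4.9);O=np.array([538,26]);B=np.array([[np.cos(yaw),-np.sin(yaw)],[np.sin(yaw),np.cos(yaw)]])
for nm,p,z in(('wheel',(438,329),132),('hingeedge',(380,292),100),('hingeedge2',(323,290),100),('free',(313,347),170),('free2',(375,352),170),('idx',(345,268),66),('ptr',(353,283),66)):
    q=P(*p,z);print(nm,q,'bed',B.T@(q[:2]-O))
for tgt in ([600,60,66],):
    pass
E
```

```text
[[-0.    0.25  0.97]
 [-0.    0.97 -0.25]
 [-1.   -0.   -0.  ]]
wheel [ 524.18 -106.45  132.  ] bed [  -2.45 -133.15]
hingeedge [607.94  11.89 100.  ] bed [70.89 -8.09]
hingeedge2 [612.18 131.4  100.  ] bed [ 64.91 111.35]
free [483.27 139.48 170.  ] bed [-64.22 108.39]
free2 [473.3   19.52 170.  ] bed [-63.91 -11.98]
idx [668.95  88.97  66.  ] bed [125.09  73.93]
ptr [635.44  71.17  66.  ] bed [93.22 53.33]
```

The bed yaw is about -5° and its centre about (538,26). The wheel is at about (525,-110), and the pointer to index gap is roughly 20-40 mm. Next I'll move to a viewing pose over the carriage.

```bash
R="-9.6 0 0 -0.035 -0.380 0.595 0.09"; python3 -m handwheel '-9.6 0 0 -0.035 -0.380 0.595 0.09;-9.6 0 0 -0.035 -0.380 0.595 0.09;-9.6 0 0 -0.035 -0.380 0.595 0.09;-9.6 0 0 -0.035 -0.380 0.595 0.09;-9.6 0 0 -0.035 -0.380 0.595 0.09;-9.6 0 0 -0.035 -0.380 0.595 0.09;-9.6 0 0 -0.035 -0.380 0.595 0.09;-9.6 0 0 -0.035 -0.380 0.595 0.09;-9.6 0 0 -0.035 -0.380 0.595 0.09;-9.6 0 0 -0.035 -0.380 0.595 0.09;-9.6 0 0 -0.035 -0.380 0.595 0.09;-9.6 0 0 -0.035 -0.380 0.595 0.09'
```

```text
time_s: 1.1
ee_pos: [484.4, 189.3, 238.5]
ee_rot: [178.3, 90.0, 173.3]
force: [0.7, 0.5, -0.4]
gripper_width: 89.5
```

```bash
python3 -m handwheel '0 0 0 -0.01 -0.136 0.153 0.09;0 0 0 -0.01 -0.136 0.153 0.09;0 0 0 -0.01 -0.136 0.153 0.09;0 0 0 -0.01 -0.136 0.153 0.09;0 0 0 -0.01 -0.136 0.153 0.09;0 0 0 -0.01 -0.136 0.153 0.09;0 0 0 -0.01 -0.136 0.153 0.09;0 0 0 -0.01 -0.136 0.153 0.09;0 0 0 -0.01 -0.136 0.153 0.09'
cat > w.py <<'E'
import sys,pickle
from h import *
s=env.state();im=env.grab_frame('wrist');n=sys.argv[1]
pickle.dump((s,im),open(f'pics/{n}.pkl','wb'))
cv2.imwrite(f'pics/{n}.png',cv2.resize(im[:,:,::-1],(800,600),interpolation=cv2.INTER_CUBIC));print(s['ee_pos'],s['ee_rot'],s['qpos'])
E
python3 w.py w1
```

```text
time_s: 1.85
ee_pos: [623.2, 43.4, 248.4]
ee_rot: [163.4, 89.9, 158.5]
force: [-0.8, 1.1, 0.2]
gripper_width: 90.0
[623.2   43.39 248.42] [163.44  89.93 158.51] [  2.91  21.9   79.25   0.03  78.92 -82.16]
```

View pics/w1.png

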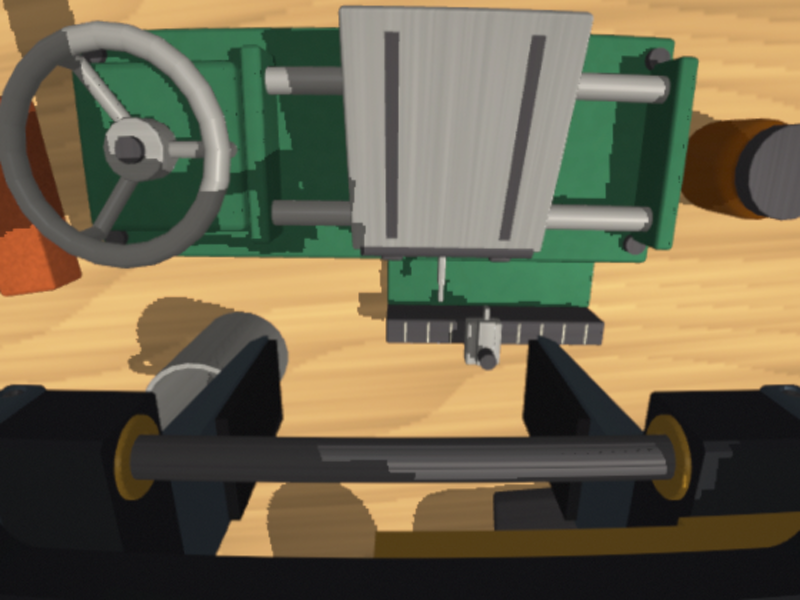

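The wrist picture shows the pointer tip at about (441,301), the index tip at (487,308), and the wheel rim outline centred at about (115,144). The tankard, jar and compound bar are clear of the path.

```bash
python3 - <<'E'
from h import *
import pickle
s,im=pickle.load(open('pics/w1.pkl','rb'));k=.7
W=lambda p,z:at_z('wrist',(p[0]*k,p[1]*k),z,s)
# fit rim from outline points
pts=np.array([W(p,132)[:2] for p in((115,21),(229,160),(124,267),(205,75),(60,38),(55,245),(190,240))])
A=np.c_[2*pts,np.ones(len(pts))];c=np.linalg.lstsq(A,(pts**2).sum(1),rcond=None)[0];print('rim fit',c[:2],'r',np.sqrt(c[2]+c[:2]@c[:2]))
p,i=W((441,301),66),W((487,308),66);print(p,i)
a,b=W((387,343),50),W((603,344),50);print('rail',a,b,np.degrees(np.arctan2(b[0]-a[0],b[1]-a[1])))
d=W((75,29),15);e=W((673,38),15);print(d,e,np.degrees(np.arctan2(e[0]-d[0],e[1]-d[1])),np.hypot(*(e-d)[:2]))
yaw=np.radians(-4.9);yh=np.array([-np.sin(yaw),np.cos(yaw)]);xh=np.array([yh[1],-yh[0]])
print('dy',(i-p)[:2]@yh,'dx',(i-p)[:2]@xh)
hub=W((135,149),109);print('hub',hub)
R=Ro.from_euler('xyz',s['ee_rot'],degrees=True).as_matrix();print(R)
E
```

```text
rim fit [ 528.39 -109.36] r 65.85165270870064
[651.39  68.49  66.  ] [659.59 101.33  66.  ]
rail [686.65  25.65  50.  ] [702.57 193.33  50.  ] 5.4251447803388455
[ 433.04 -184.22   15.  ] [479.86 256.01  15.  ] 6.071027860133598 442.7203538051585
dy 33.41302839271241 dx 5.359612478728131
hub [ 527.95 -107.72  109.  ]
[[-0.    0.09  1.  ]
 [ 0.    1.   -0.09]
 [-1.    0.   -0.  ]]
```

```bash
python3 -m handwheel '45 0 0 0.0 -0.118 -0.039 0.045;45 0 0 0.0 -0.118 -0.039 0.045;45 0 0 0.0 -0.118 -0.039 0.045;45 0 0 0.04 -0.118 -0.039 0.045;45 0 0 0.08 -0.118 -0.039 0.045;45 0 0 0.088 -0.118 -0.039 0.045;45 0 0 0.088 -0.118 -0.039 0.045;45 0 0 0.088 -0.118 -0.039 0.045;45 0 0 0.088 -0.118 -0.039 0.045;45 0 0 0.088 -0.118 -0.039 0.045' 20
python3 - <<'E'
from h import *
s=env.state();R=Ro.from_euler('xyz',s['ee_rot'],degrees=True).as_matrix();print(R[:,1],s['ee_pos'],s['qpos'])
d=s['ee_pos'][:2]-[527.5,-109.5];print(np.hypot(*d),np.degrees(np.arctan2(d[1],d[0])),np.degrees(np.arctan2(R[1,1],R[0,1])))
E
```

```text
time_s: 2.73
ee_pos: [575.4, -71.1, 161.6]
ee_rot: [44.8, 89.9, -5.0]
force: [1.3, -0.6, -0.1]
gripper_width: 45.0
[0.76 0.64 0.  ] [575.37 -71.08 161.59] [ -8.18  20.81  93.75   0.01  65.34 -48.31]
61.38295113972461 38.75189614932101 40.12404978065285
```

Good: the tool sits radially, 61 mm from the axis. Now I'll lower it and grip.

```bash
python3 -m handwheel '0 0 0 0.025 -0.001 -0.001 0.045;0 0 0 0.046 -0.001 -0.001 0.045;0 0 0 0.046 -0.001 -0.001 0.045;0 0 0 0.046 -0.001 -0.001 0.005;0 0 0 0.046 -0.001 -0.001 0.005;0 0 0 0.046 -0.001 -0.001 0.005;0 0 0 0.046 -0.001 -0.001 0.005;0 0 0 0.046 -0.001 -0.001 0.005' 25
```

```text
time_s: 3.4
ee_pos: [573.4, -72.4, 115.7]
ee_rot: [-40.3, 89.9, -90.3]
force: [0.2, -0.1, 2.7]
gripper_width: 14.6
```

```bash
python3 -m handwheel '7 0 0 0 -0.0004 0.0073 0.005;14 0 0 0 -0.0018 0.0145 0.005;21 0 0 0 -0.0040 0.0215 0.005;28 0 0 0 -0.0070 0.0282 0.005;35 0 0 0 -0.0109 0.0344 0.005;42 0 0 0 -0.0154 0.0401 0.005;49 0 0 0 -0.0206 0.0453 0.005;56 0 0 0 -0.0264 0.0497 0.005;63 0 0 0 -0.0328 0.0535 0.005;70 0 0 0 -0.0395 0.0564 0.005;77 0 0 0 -0.0465 0.0585 0.005;84 0 0 0 -0.0537 0.0597 0.005'
```

```text
time_s: 4.4
ee_pos: [570.8, -150.6, 115.7]
ee_rot: [-145.8, 89.8, 79.9]
force: [-0.5, 5.7, 5.0]
gripper_width: 14.9
```

```bash
python3 -m handwheel '7 0 0 0 -0.0004 0.0073 0.005;14 0 0 0 -0.0018 0.0145 0.005;21 0 0 0 -0.0040 0.0215 0.005;28 0 0 0 -0.0070 0.0282 0.005;35 0 0 0 -0.0109 0.0344 0.005;42 0 0 0 -0.0154 0.0401 0.005;49 0 0 0 -0.0206 0.0453 0.005;56 0 0 0 -0.0264 0.0497 0.005;63 0 0 0 -0.0328 0.0535 0.005;70 0 0 0 -0.0395 0.0564 0.005;77 0 0 0 -0.0465 0.0585 0.005;84 0 0 0 -0.0537 0.0597 0.005'
python3 - <<'E'
from h import *
s=env.state();print(s['qpos'])
E
```

```text
time_s: 5.4
ee_pos: [492.5, -156.9, 115.8]
ee_rot: [-134.2, 89.7, 7.5]
force: [3.5, 3.6, 0.5]
gripper_width: 14.6
[-19.03  17.91 105.73   0.16  56.1  109.21]
```

```bash
python3 -m handwheel '5 0 0 0 -0.0002 0.0052 0.005;10 0 0 0 -0.0009 0.0104 0.005;15 0 0 0 -0.0020 0.0155 0.005;15 0 0 0 -0.0020 0.0155 0.005;15 0 0 0 -0.0020 0.0155 0.005;15 0 0 0 -0.0020 0.0155 0.045;15 0 0 0 -0.0020 0.0155 0.045;15 0 0 0 -0.0020 0.0155 0.045;15 0 0 0 -0.03 -0.0020 0.0155 0.045' ; python3 -m handwheel '5 0 0 0 -0.0002 0.0052 0.005;10 0 0 0 -0.0009 0.0104 0.005;15 0 0 0 -0.0020 0.0155 0.005;15 0 0 0 -0.0020 0.0155 0.005;15 0 0 0 -0.0020 0.0155 0.005;15 0 0 0 -0.0020 0.0155 0.045;15 0 0 0 -0.0020 0.0155 0.045;15 0 0 0 -0.0020 0.0155 0.045;15 0 0 -0.03 -0.0020 0.0155 0.045;15 0 0 -0.07 -0.0020 0.0155 0.045;15 0 0 -0.11 -0.0020 0.0155 0.045;15 0 0 -0.134 -0.0020 0.0155 0.045'
python3 - <<'E'
from h import *
s=env.state();R=Ro.from_euler('xyz',s['ee_rot'],degrees=True).as_matrix();print(R,s['qpos'])
E
```

```text
time_s: 6.4
ee_pos: [480.6, -147.3, 252.4]
ee_rot: [-153.6, 89.7, -26.6]
force: [0.6, -0.4, -0.3]
gripper_width: 45.1
[[ 0.  -0.8 -0.6]
 [-0.  -0.6  0.8]
 [-1.  -0.  -0. ]] [-18.32  10.27  95.05  -0.04  74.41 124.66]validation failed for argument at $[8]...
```

```bash
python3 -m handwheel '-47.5 0 0 0 -0.291 0.090 0.09;-47.5 0 0 0 -0.291 0.090 0.09;-47.5 0 0 0 -0.291 0.090 0.09;-47.5 0 0 0 -0.291 0.090 0.09;-47.5 0 0 0 -0.291 0.090 0.09;-47.5 0 0 0 -0.291 0.090 0.09;-47.5 0 0 0 -0.291 0.090 0.09;-47.5 0 0 0.02 -0.291 0.090 0.09;-47.5 0 0 0.05 -0.291 0.090 0.09;-47.5 0 0 0.075 -0.291 0.090 0.09;-47.5 0 0 0.075 -0.291 0.090 0.09;-47.5 0 0 0.075 -0.291 0.090 0.09'
sed -i 's/^cv2.imwrite.*;print/x0,x1,y0,y1=[int(v) for v in (sys.argv[2:] or (0,560,0,420))];im=im[y0:y1,x0:x1];f=min(800\/im.shape[1],600\/im.shape[0]);print(f);cv2.imwrite(f"pics\/{n}.png",cv2.resize(im[:,:,::-1],None,fx=f,fy=f,interpolation=cv2.INTER_CUBIC));print/' w.py
python3 w.py w2
```

```text
time_s: 7.4
ee_pos: [657.2, 100.1, 172.1]
ee_rot: [18.4, 89.8, -167.1]
force: [0.8, 0.5, 0.6]
gripper_width: 90.0
1.4285714285714286
[657.21 100.07 172.13] [  18.39   89.77 -167.09] [  7.68  28.03  80.28  -0.02  71.93 103.17]
```

View pics/w2.png

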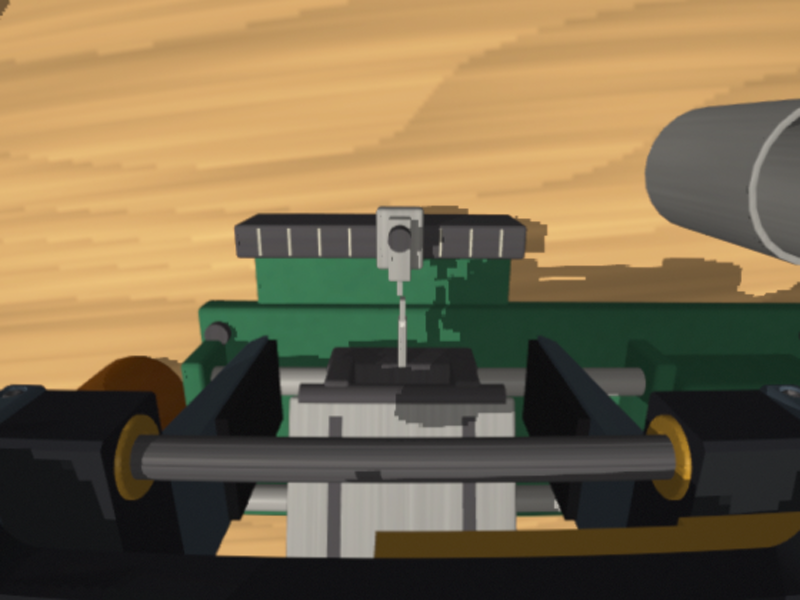

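The index tip is at about (400,294) and the pointer tip at about (402,300), so they are nearly aligned. I'll enlarge that part.

```bash
python3 - <<'E'
import pickle,cv2
s,im=pickle.load(open('pics/w2.pkl','rb'));c=im[190:260,240:320,::-1]
cv2.imwrite('pics/w2c.png',cv2.resize(c,None,fx=8,fy=8,interpolation=cv2.INTER_NEAREST))
E
```

```text
(no output)
```

View pics/w2c.png

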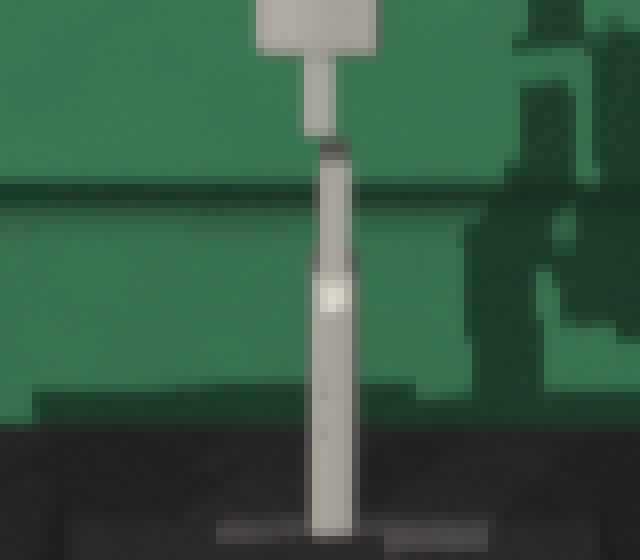

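The pointer is about 2 px short, roughly 1.6 mm, which is about 9° of wheel. I'll take a new grip.

```bash
python3 -m handwheel '0 0 0 0 0.281 0.1085 0.045;0 0 0 0 0.281 0.1085 0.045;0 0 0 0 0.281 0.1085 0.045;0 0 0 0 0.281 0.1085 0.045;0 0 0 0 0.281 0.1085 0.045;0 0 0 0 0.281 0.1085 0.045;0 0 0 0 0.281 0.1085 0.045;0 0 0 0 0.281 0.1085 0.045;0 0 0 0 0.281 0.1085 0.045;0 0 0 0 0.281 0.1085 0.045;0 0 0 0 0.281 0.1085 0.045' 
python3 - <<'E'
from h import *
s=env.state();R=Ro.from_euler('xyz',s['ee_rot'],degrees=True).as_matrix()
d=s['ee_pos'][:2]-[528,-110];print(s['ee_pos'],np.hypot(*d),np.degrees(np.arctan2(d[1],d[0])),np.degrees(np.arctan2(R[1,1],R[0,1])),s['qpos'])
E
```

```text
time_s: 8.37
ee_pos: [524.3, -168.0, 174.8]
ee_rot: [-175.3, 89.9, -0.8]
force: [0.1, -0.0, 0.3]
gripper_width: 45.0
[ 524.31 -167.99  174.78] 58.10902368656983 -93.63703721374443 -95.46159053129125 [-18.99  17.66  96.52   0.05  65.68  76.45]
```

```bash
python3 -m handwheel '0 0 0 0.03 0.001 0 0.045;0 0 0 0.059 0.001 0 0.045;0 0 0 0.059 0.001 0 0.045;0 0 0 0.059 0.001 0 0.045;0 0 0 0.059 0.001 0 0.005;0 0 0 0.059 0.001 0 0.005;0 0 0 0.059 0.001 0 0.005;0 0 0 0.059 0.001 0 0.005;0 0 0 0.059 0.001 0 0.005' 25
python3 -m handwheel '3 0 0 0 0 0.0031 0.005;6 0 0 0 -0.0003 0.0063 0.005;9.5 0 0 0 -0.0008 0.0099 0.005;9.5 0 0 0 -0.0008 0.0099 0.005;9.5 0 0 0 -0.0008 0.0099 0.005;9.5 0 0 0 -0.0008 0.0099 0.005'
```

```text
time_s: 9.12
ee_pos: [524.0, -168.5, 115.7]
ee_rot: [-132.8, 89.8, 41.6]
force: [0.6, 1.4, 3.2]
gripper_width: 14.8
time_s: 9.62
ee_pos: [513.7, -167.0, 115.6]
ee_rot: [-109.7, 89.9, 55.3]
force: [0.7, 5.9, 5.6]
gripper_width: 15.1
```

```bash
python3 -m handwheel '0 0 0 0 0 0 0.045;0 0 0 0 0 0 0.045;0 0 0 0 0 0 0.045;0 0 0 0 0 0 0.045;0 0 0 -0.03 0 0 0.045;0 0 0 -0.058 0 0 0.045;0 0 0 -0.058 0 0 0.045'
python3 -m handwheel '-9.5 0 0 0 -0.296 -0.0665 0.09;-9.5 0 0 0 -0.296 -0.0665 0.09;-9.5 0 0 0 -0.296 -0.0665 0.09;-9.5 0 0 0 -0.296 -0.0665 0.09;-9.5 0 0 0 -0.296 -0.0665 0.09;-9.5 0 0 0 -0.296 -0.0665 0.09;-9.5 0 0 0 -0.296 -0.0665 0.09;-9.5 0 0 0 -0.296 -0.0665 0.09;-9.5 0 0 0 -0.296 -0.0665 0.09;-9.5 0 0 0 -0.296 -0.0665 0.09;-9.5 0 0 0 -0.296 -0.0665 0.09'
python3 w.py w3 240 320 190 250
```

```text
time_s: 10.2
ee_pos: [516.3, -169.5, 177.6]
ee_rot: [173.2, 89.4, -21.8]
force: [0.8, -0.0, -0.2]
gripper_width: 45.5
time_s: 11.12
ee_pos: [653.3, 99.3, 172.2]
ee_rot: [41.1, 89.9, -144.5]
force: [0.7, 0.5, -1.0]
gripper_width: 89.9
10.0
[653.32  99.32 172.15] [  41.08   89.9  -144.46] [  7.67  27.59  81.02  -0.05  71.48 103.23]
```

View pics/w3.png

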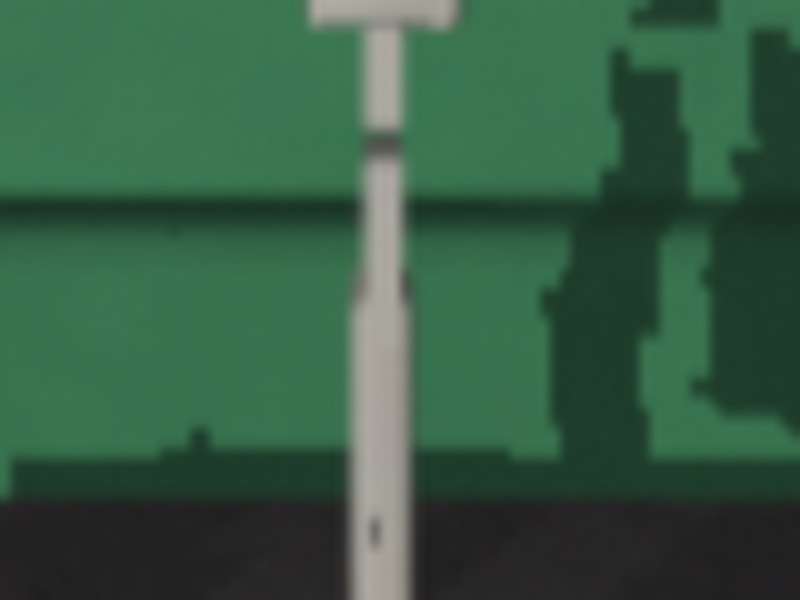

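The pointer and index centres now agree to within about 0.1 mm (both at crop column 383). Next I'll shut the fingers, move above the plate, and press it.

```bash
python3 -m handwheel '0 0 0 -0.04 0 0 0;0 0 0 -0.04 -0.002 0.03 0;0 0 0 -0.04 -0.0025 0.07 0;0 0 0 -0.04 -0.0025 0.11 0;0 0 0 -0.04 -0.0025 0.135 0;0 0 0 -0.04 -0.0025 0.135 0;0 0 0 -0.04 -0.0025 0.135 0'
python3 - <<'E'
from h import *
cv2.imwrite('pics/side1.png',cv2.resize(env.grab_frame('side')[130:270,180:380,::-1],None,fx=4,fy=4,interpolation=cv2.INTER_CUBIC))
E
```

```text
time_s: 11.75
ee_pos: [518.9, 114.9, 213.6]
ee_rot: [-173.7, 89.9, 0.7]
force: [0.6, 0.4, 0.1]
gripper_width: 46.2
```

View pics/side1.png

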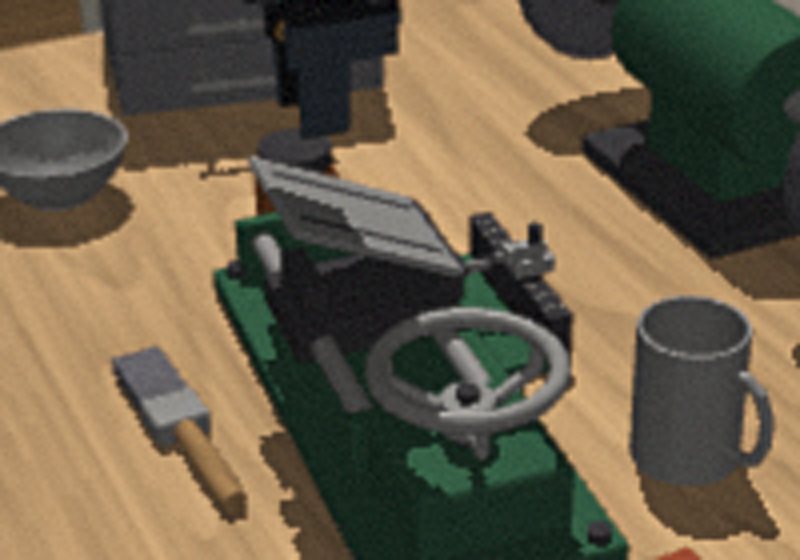

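The side view shows the plate still raised, with its free corner near crop (285,215), the wheel free, and the gripper above the plate. I'll descend in steps and watch the force.

```bash
python3 -m handwheel '0 0 0 0.02 0 0 0;0 0 0 0.04 0 0 0;0 0 0 0.042 0 0 0;0 0 0 0.042 0 0 0;0 0 0 0.042 0 0 0;0 0 0 0.05 0 0 0;0 0 0 0.058 0 0 0;0 0 0 0.066 0 0.002 0;0 0 0 0.074 0 0.003 0;0 0 0 0.082 0 0.004 0' 20
```

```text
time_s: 12.63
ee_pos: [515.6, 116.7, 130.8]
ee_rot: [-82.7, 90.0, 91.8]
force: [-2.3, 0.4, 6.6]
gripper_width: 0.4
```

```bash
python3 -m handwheel '0 0 0 0.005 0 0.001 0;0 0 0 0.010 0 0.002 0;0 0 0 0.015 0 0.003 0;0 0 0 0.020 0 0.004 0;0 0 0 0.025 0 0.005 0;0 0 0 0.028 0 0.006 0;0 0 0 0.028 0 0.006 0'
```

```text
time_s: 13.22
ee_pos: [510.3, 117.3, 102.7]
ee_rot: [-165.7, 89.9, 8.8]
force: [0.7, 0.5, 2.6]
gripper_width: 0.4
```

```bash
python3 -m handwheel '0 0 0 0.001 0 0 0;0 0 0 0.002 0 0 0;0 0 0 0.003 0 0 0;0 0 0 0.003 0 0 0'; python3 -m handwheel '0 0 0 0.001 0 0 0;0 0 0 0.001 0 0 0;0 0 0 0.001 0 0 0'
```

```text
time_s: 13.55
ee_pos: [510.3, 117.3, 100.3]
ee_rot: [-158.4, 89.9, 16.2]
force: [-0.8, -0.8, 5.6]
gripper_width: 0.4
time_s: 13.8
ee_pos: [510.2, 117.3, 100.2]
ee_rot: [-158.3, 89.9, 16.2]
force: [-3.6, -0.3, 12.5]
gripper_width: 0.1
```

```bash
python3 -m handwheel '0 0 0 0.001 0 0 0;0 0 0 0.0015 0 0 0;0 0 0 0.0015 0 0 0;0 0 0 0.0015 0 0 0'
```

```text
time_s: 14.13
ee_pos: [510.3, 117.3, 100.1]
ee_rot: [-160.3, 89.9, 14.2]
force: [-5.6, -1.1, 21.7]
gripper_width: 0.1
```

It has reached the hard stop: the force climbed to 22 N while z held at 100. I'll lift off and do final checks.

```bash
python3 -m handwheel '0 0 0 -0.02 0 0 0;0 0 0 -0.05 0 0 0;0 0 0 -0.074 0 0 0.02;0 0 0 -0.074 0 -0.04 0.05;0 0 0 -0.074 0.002 -0.08 0.09;0 0 0 -0.074 0.0025 -0.12 0.09;0 0 0 -0.074 0.0025 -0.143 0.09;0 0 0 -0.074 0.0025 -0.143 0.09;0 0 0 -0.074 0.0025 -0.143 0.09;0 0 0 -0.074 0.0025 -0.143 0.09'
python3 w.py w4 220 340 180 270; python3 - <<'E'
from h import *
import pickle
a=cv2.resize(env.grab_frame('side')[130:270,200:380,::-1],(600,467),interpolation=cv2.INTER_CUBIC)
cv2.imwrite('pics/side2.png',a)
b=cv2.imread('pics/w4.png');b=b[:467] if b.shape[0]>=467 else b
b=cv2.resize(cv2.imread('pics/w4.png'),(400,300));a=cv2.resize(a,(400,311))
cv2.imwrite('pics/fin.png',np.hstack([a[:300],b]))
E
```

```text
time_s: 14.97
ee_pos: [650.8, 101.0, 170.2]
ee_rot: [7.4, 89.8, -178.1]
force: [-0.6, -0.5, 0.4]
gripper_width: 51.0
6.666666666666667
[650.8  100.98 170.2 ] [   7.42   89.85 -178.07] [  7.81  27.49  81.48   0.02  71.18 103.3 ]
```

View pics/fin.png

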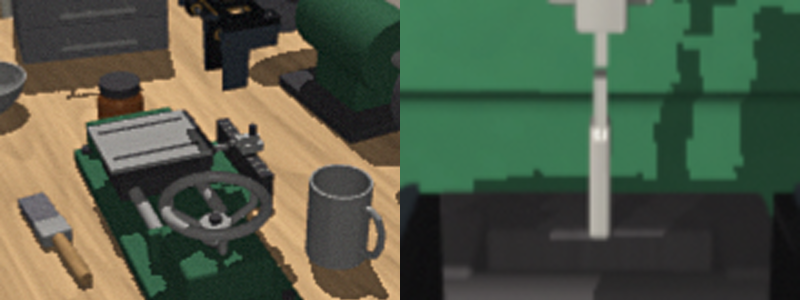

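In this picture the plate lies flat and the tips are in line (index at about 601, pointer at about 600). I'll check that numerically in both saved frames, and the plate corners too.

```bash
python3 - <<'E'
from h import *
import pickle
for n in('w2','w3','w4'):
    s,im=pickle.load(open(f'pics/{n}.pkl','rb'));g=im.astype(float)
    print(n,s['ee_pos'])
    for r in range(194,222,2):
        w=np.clip(g[r,265:297,0]-90,0,None);print(r,round((w*np.arange(265,297)).sum()/max(w.sum(),1e-6),2),int(w.sum()),end=' | ')
    print()
s=env.state();print(s['time_s'],s['force'])
E
```

```text
w2 [657.21 100.07 172.13]
194 278.82 1151 | 196 279.13 721 | 198 279.35 268 | 200 279.36 275 | 202 279.36 274 | 204 279.37 273 | 206 279.37 193 | 208 0.0 0 | 210 281.29 173 | 212 281.35 270 | 214 281.32 265 | 216 281.31 262 | 218 281.31 262 | 220 281.29 264 | 
w3 [653.32  99.32 172.15]
194 277.82 267 | 196 277.82 266 | 198 277.82 266 | 200 277.81 263 | 202 277.82 173 | 204 0.0 0 | 206 277.88 194 | 208 277.82 261 | 210 277.85 241 | 212 277.82 245 | 214 277.81 255 | 216 277.76 260 | 218 277.61 274 | 220 277.51 352 | 
w4 [650.8  100.98 170.2 ]
194 279.83 307 | 196 279.83 308 | 198 279.83 296 | 200 279.88 25 | 202 279.76 17 | 204 279.6 300 | 206 279.61 314 | 208 279.64 306 | 210 279.63 308 | 212 279.62 311 | 214 279.6 316 | 216 279.41 351 | 218 279.35 540 | 220 279.35 679 | 
15.0667 [0.35 0.22 0.28]
```

```bash
python3 -c "
from workcell import env
print(env.job_done())"
```

```text
the job is handed in; nothing more can be done
None
```

The work rest is set up and handed in at about 15 s of the 72 s allowed.

- **Handwheel:** I cranked it clockwise in two grips, about 183° and then about 10° after checking the gap, without needing to turn back. The last two wrist pictures put the pointer within 0.03 px and 0.23 px of the index blade, so at most about 0.2 mm off. They differ slightly, by about 0.15 mm.
- **Tilt plate:** I pressed it down second, with shut fingers, until the fingertips stopped at 100 mm with the force at 22 N, which means the hard stop. The side picture afterwards shows it lying level. I checked that by eye only and did not measure the tilt after lifting off.
- **End state:** The gripper is open and clear of everything, with the measured force near zero. The bystanders visible in the final side view look unmoved; I did not re-check the hammer, felt buff or compound bar.

One move call was refused because I typed eight numbers in a row, and I resent it corrected. It caused no motion.

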